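# Lay the carved block in the sanding cradle and flip the hold-down onto it

### The arm

A 6-joint arm with a two-finger parallel gripper is mounted at the origin on the work surface. World frame = base frame: x ahead of the robot, y to its left, z up, the work surface at z = 0. Lengths are in m, angles in degrees, forces in N, time in s.
With the tool pointing down it reaches from about 0.375 to 0.75 m from the base axis. Payload 9 kg.
Tool frame: the origin (TCP) lies where the fingers leave the gripper's body, on its centre line; the fingertips stand 73 mm ahead of it and the grasp point (between the pads) lies 54 mm ahead of it; z points along the fingers, x is the direction in which the jaws open and shut, and the axes are right-handed (so a half turn about z gives the same grasp; the last joint's range is limited). The gripper opens to 85 mm and grips with 20 to 120 N. Pads are 22 mm wide; open, the fingers measure 114 mm over their backs; the gripper's body (76 mm by 85 mm) begins 54 mm behind the grasp point. The pads swing forward as they close: fully open they stand 13 mm farther back than shut.
Start: joints at [-82.374, 5.964, 5.575, 89.605, 0, 77.527], TCP at [0.206, -0.563, 0.304] pointing down, gripper open.
Joint ranges: [-171.21, 171.21], [-48.23, 106.86], [-62.78, 66.21], [-105.2, 120.99], [-86.42, 89.51], [-180, 180]. Speed limits (degrees/s): [127.2, 127.2, 147.25, 180, 180, 180].

### API

Orientations are given as [roll, pitch, yaw] about the fixed x, y, z axes, in that order (R = Rz(yaw) Ry(pitch) Rx(roll)).
In Python, from plant import r gives the robot as it stands.
- The arm moves only by the tool servo_tool, never from a script. Its argument "moves" is a list that holds one entry, the list of rows, each a list of 7 numbers: the closure, from 0 (fully open) to 1 (shut), then the shift along the tool's x, y, z in mm, then the turn, a rotation vector about the tool's x, y, z in degrees. A call has 1 to 5 rows; each row is the pose to reach, as a shift and turn from the pose commanded when the call began, along the tool's axes at that moment; what a row does not reach only later rows make up. A row lasts 1/12 s, in which the tool goes at most 41.7 mm and 7.16 degrees, less where a joint would pass 70% of its speed; a pose out of reach is approached as far as the arm can. A call with a gripper value outside its range is refused whole. The fingers move at their own pace and stop on an object; "squeeze" is the grip in N (left out, the last holds). Time passes only in rows, so rows that repeat a pose let the fingers close. It gives the time, the measured TCP pose, the force and the opening at its end, in the units of the state.
- r.get_state(): the state, without advancing time (a new reading comes with each control period).
- r.grab_frame(name): name is "scene" or "top" or "wrist"; returns a dict with "pixels" (480x640x3 uint8, red, green, blue), "range_z" (480x640 float32, m along the optical axis (not along the pixel's ray), 0 where there is no reading), "camera_matrix" (3x3 intrinsics, pixels), "eye" and "rotation" of the camera in the world; the wrist camera has in their place "T_tool_cam" (4x4, takes a point from camera to tool coordinates, whose origin is the TCP and whose axes are the tool frame's). Camera axes: x right, y down, z forward; pixel columns grow to the right and rows downward; lengths in m; the calibration is good to about 2 mm. A picture is of the moment at which its call begins: read the wrist's pose just before it.
- r.job_done(): hands the job in, once; it reports no verdict.
Trained networks look in a picture, given as the dict that the camera call returned (one of the last four; its "shot" number tells which), for a name from the list of things; names that differ only in an ending like _2 or _b are one class to them, and where a whole thing is asked for, a point or a joint stands for the part that bears it (a point fixed in the world has none). Each returns a list of dicts, best first, with "score" (0 to 1); they miss things now and then, are a little off and sometimes report something else, mostly with a low value. They report only what shows in the picture. A call takes as long as a camera call.
- r.regions_of(target, picture): "pixels" (480x640 bool, what is visible of it) and "at" ([row, column] in pixels, amid what is visible of it).
- r.spot_point(target, picture): "at" ([row, column] in pixels: a listed point, or the origin of a listed thing).
The state is a dict: "clock": time; "q": joint angles; "dq": joint speeds; "joint_torque": joint torques, N m; "tcp_pos": TCP position; "eef_rot": TCP orientation; "force": force on the tool from outside, world axes, zero at the start; "torque": the same for the moment, N m; "gripper_width": finger opening in m.
Only numpy, scipy, OpenCV 4.12 (cv2) and the standard library are available. Lean on these libraries where they do the work, as an engineer would, in place of code of your own. Each camera call takes 0.05 s, during which the arm holds its last target. There are 200 camera calls.

### The job

Get the carved block ready for sanding: push the tall standing block over so that it lies flat between the two rails of its cradle with the carved rosette facing up; then push the hinged hold-down arm over so that its rubber pad rests on the block. Only push: do not pick the block up, and leave the other things on the bench where they stand.

Things in the scene. Friction and masses are not known exactly. Their poses are not given: they have to be found in the camera images.
- cradle: Sanding cradle, fixed to the bench: a board 150 (its x) by 350 (its y) mm, 18 mm thick, origin at the centre of its underside on the bench, z up. Two rails run along its y from y = -170 to +60 mm, their inner faces at x = -45 and +45 mm, their tops 32 mm above the bench. At y = +130 mm two steel cheeks carry the hold-down arm. The block stands on end between the rails near the -y end and is to fall towards +y.
- block: Wooden block, 70 mm (its x) by 45 mm (its y) by 150 mm (its z), 0.22 to 0.45 kg, origin at the centre of its foot end, z along its length. At the start it stands on the cradle board (foot 18 mm, top 168 mm above the bench), its x and y nearly along the cradle's. The carved rosette is on its -y face, in the half nearer the foot; the half near its top is plain. A push towards +y near its top tips it over without sliding; it falls by itself once its top has moved about 45 mm.
- block_mid (a point): Centre of the wooden block, 75 mm from its foot; 40 mm above the bench when the block lies flat on the board.
- hold_arm (a joint): Hinge angle of the hold-down arm, rad. 0: level, pointing to the cradle's -y with its pad on a lying block; 1.57: upright; it starts at 1.85 to 2.15, leaning back towards the cradle's +y (stop at 2.25). Pushed towards -y near its tip (1 to 2 N) it swings up and over. Hinge friction holds it where it is left while near upright; below about 0.8 rad it drops by its own weight onto what lies beneath.
- hold_hinge (a point): Point on the hinge axis of the hold-down arm, which runs along the cradle's x, at cradle x = 0, y = 130 mm, 77 mm above the bench.
- hold_tip (a point): Free end of the hold-down arm, an aluminium flat bar 24 mm wide and 10 mm thick, 126 mm from the hinge axis, on its mid-plane; 203 mm above the bench when the arm is upright.
- hold_pad (a point): Round rubber pad, 22 mm across and 9 mm high, under the arm 105 mm from the hinge axis; this point is the centre of its contact face.
- spindle: Bystander: small turned wooden spindle standing on end, 42 mm across, 115 mm high, origin at its foot.
- wax: Bystander: glass jar with steel lid, 68 mm across, 55 mm high, origin at its underside.
- drum: Bystander: dark rubber sanding drum with a bore, 60 mm across, 40 mm high, origin at its underside.
- sandblock: Bystander: cork sanding block 65 by 110 by 32 mm, origin at its underside.
- bowl: Bystander: dark wooden bowl, 120 mm across, 55 mm high, origin at its underside.
- chisel: Bystander: chisel lying along its x, 255 mm long, origin on the bench below the brass ferrule.
- mallet: Bystander: wooden mallet lying along its x, head 60 by 110 by 64 mm, origin below the head's centre.

How it is judged (in metres and radians):
On the way, in this order (a step that is already met when the one before it is completed fails the run):
1. the block lies flat between the rails, rosette up (angle between block's own y axis and vertical above 3.02 rad and x of block_mid in the frame of cradle between -0.014 and 0.014 m and y of block_mid in the frame of cradle between -0.055 and 0.04 m and z of block_mid in the frame of cradle below 0.046 m and linear speed of block below 0.02 m/s), for 0.2 s.
2. the hold-down's pad rests on the block (contact force between hold_arm and block above 0.05 N and value of joint hold_arm between -0.07 and 0.07 rad), for 0.2 s.
At the end, for the whole second after the job is handed in: Block at rest on the board, rosette up within 0.12 rad, its centre within 14 mm of the mid-line between the rails, from 55 mm on the -y to 40 mm on the +y side of the cradle's middle, at most 46 mm up; hold-down arm at rest within 0.07 rad of level, its pad bearing on the block (all of step 1 and all of step 2 and velocity of joint hold_arm between -0.05 and 0.05 rad/s); the robot touches nothing.
It fails at once if the block is lifted: its foot comes clear of the board (height (world z) of block above 0.06 m or (angle between block's own z axis and vertical below 0.2 rad and height (world z) of block above 0.035 m)).
It fails at once if the block falls off its cradle or sideways (z of block_mid in the frame of cradle below 0.03 m or angle between block's own x axis and vertical above 2.2 rad or angle between block's own x axis and vertical below 0.9 rad).
It fails at once if another thing on the bench is shifted by more than 25 mm or knocked over (distance of any of spindle, wax, drum, sandblock, bowl, chisel, mallet from where it was at the start of the episode above 0.025 m or angle between any of spindle, wax, drum, sandblock, bowl, chisel, mallet's own z axis and vertical above 0.5 rad).
It also fails if it takes over 48 s, if anything falls off the work surface, if the arm or the gripper's body presses on something with over 40 N, if the wrist force passes 120 N, or if a joint passes its speed limit or range.

## Working session

There is one attempt and no reset: what is moved stays moved. The work goes in short steps, Python scripts to look and compute and a tool call to move; the robot and the scene stay as the last step left them, time stands still between calls to the robot, and variables do not carry over. Pictures are saved under pics/ and viewed, about 8 in all and at most 12, crops included, and the job is handed in when it is done.

Besides the shell and the picture viewer there is one more tool, called after ">>>" as name(argument=value, ...) on one line, values as JSON. servo_tool: Moves the arm, as the interface text tells. Its arguments: {"type":"object","properties":{"moves":{"type":"array","items":{"type":"array","items":{"type":"array","items":{"type":"number"}}}},"squeeze":{"type":"number"}},"required":["moves"]}

```bash
mkdir -p pics; ls
cat > h.py <<'E'
import numpy as np, cv2
from plant import r
def world(f,row,col,d=None):
    K=np.array(f["camera_matrix"]);row=int(round(row));col=int(round(col))
    if d is None:
        p=f["range_z"][max(0,row-1):row+2,max(0,col-1):col+2];p=p[p>0];d=np.median(p) if p.size else np.nan
    c=np.array([(col-K[0,2])/K[0,0]*d,(row-K[1,2])/K[1,1]*d,d])
    return np.array(f["rotation"])@c+np.array(f["eye"])
def cloud(f,m):
    K=np.array(f["camera_matrix"]);v,u=np.nonzero(m&(f["range_z"]>0));d=f["range_z"][v,u]
    c=np.stack([(u-K[0,2])/K[0,0]*d,(v-K[1,2])/K[1,1]*d,d],1)
    return c@np.array(f["rotation"]).T+np.array(f["eye"])
def save(f,n): cv2.imwrite("pics/"+n,cv2.cvtColor(f["pixels"],cv2.COLOR_RGB2BGR))
E
python3 - <<'E'
from h import *
np.set_printoptions(precision=3,suppress=True)
s=r.get_state();print(s)
for n in("scene","top"):
    f=r.grab_frame(n);save(f,n+"0.png");print(n,f["eye"])
    for t in("cradle","block","block_mid","hold_hinge","hold_tip","hold_pad","spindle","wax","drum","sandblock","bowl","chisel","mallet"):
        for k in r.spot_point(t,f)[:1]: print(t,round(k["score"],2),np.round(k["at"]),world(f,*k["at"]))
    for t in("cradle","block","hold_arm"):
        for k in r.regions_of(t,f)[:1]:
            c=cloud(f,k["pixels"]);print("reg",t,round(k["score"],2),len(c),np.percentile(c,[2,50,98],axis=0).round(3).tolist())
            np.save(f"{n}_{t}.npy",c)
E
```

```text
pics
{'clock': 0.0, 'q': array([-82.375,   5.999,   5.526,  89.606,   0.001,  77.527]), 'dq': array([-0.106,  0.026, -0.054, -0.008, -0.072, -0.012]), 'joint_torque': array([  0.001, -55.692,  50.365,   0.017,  -0.   ,  -0.   ]), 'tcp_pos': array([ 0.206, -0.563,  0.303]), 'eef_rot': array([-179.982,    0.077,  -69.902]), 'force': array([-0.246,  0.118,  0.132]), 'torque': array([0.038, 0.005, 0.008]), 'gripper_width': 0.08540946058396329}
scene [ 1.385 -0.068  0.984]
cradle 0.61 [249. 301.] [117.805 116.352 117.404]
block 0.84 [251. 257.] [126.311 124.858 125.91 ]
block_mid 0.89 [226. 259.] [120.367 118.914 119.966]
hold_hinge 0.6 [214. 355.] [99.215 97.763 98.815]
hold_tip 0.6 [165. 380.] [109.53  108.078 109.13 ]
hold_pad 0.56 [177. 369.] [92.066 90.613 91.665]
spindle 0.86 [298. 276.] [115.753 114.3   115.352]
wax 0.74 [283. 328.] [101.008  99.555 100.608]
drum 0.69 [206. 304.] [125.057 123.604 124.656]
sandblock 0.9 [210. 253.] [119.703 118.25  119.303]
bowl 0.84 [285. 110.] [169.418 167.966 169.018]
chisel 0.87 [223. 478.] [65.931 64.478 65.53 ]
mallet 0.77 [299. 455.] [63.002 61.549 62.601]Traceback (most recent call last):
  File "<stdin>", line 10, in <module>
  File "h.py", line 12, in cloud
    return c@np.array(f["rotation"]).T+np.array(f["eye"])
           ~~~~~~~~~~~~~~~~~~~~~~~~~~~^~~~~~~~~~~~~~~~~~~
ValueError: operands could not be broadcast together with shapes (7057,) (3,)
```

```bash
python3 - <<'E'
s=open('h.py').read()
s=s.replace('np.array(f["rotation"])','rot(f)').replace('def world','''from scipy.spatial.transform import Rotation
def rot(f):
    a=np.array(f["rotation"],float)
    return a if a.shape==(3,3) else Rotation.from_euler("xyz",a,degrees=True).as_matrix()
def world''',1)
open('h.py','w').write(s)
E
python3 - <<'E'
from h import *
np.set_printoptions(precision=3,suppress=True)
for n in("scene","top"):
    f=r.grab_frame(n);save(f,n+"0.png");print(n,f["eye"],f["rotation"],f["camera_matrix"][0])
    for t in("cradle","block","block_mid","hold_hinge","hold_tip","hold_pad","spindle","wax","drum","sandblock","bowl","chisel","mallet"):
        for k in r.spot_point(t,f)[:1]: print(t,round(k["score"],2),np.round(k["at"]),world(f,*k["at"]))
    for t in("cradle","block","hold_arm"):
        for k in r.regions_of(t,f)[:1]:
            c=cloud(f,k["pixels"]);print("reg",t,round(k["score"],2),len(c),np.percentile(c,[2,50,98],axis=0).round(3).tolist())
            np.save(f"{n}_{t}.npy",c)
E
```

```text
scene [ 1.385 -0.068  0.984] [-136.973   -0.498   87.163] [563.146   0.    312.144]
cradle 0.91 [246. 300.] [ 0.513 -0.045  0.018]
block 0.9 [250. 260.] [ 0.553 -0.134  0.053]
block_mid 0.79 [227. 257.] [ 0.554 -0.136  0.128]
hold_hinge 0.64 [211. 355.] [0.479 0.081 0.093]
hold_tip 0.64 [299. 274.] [ 0.661 -0.105  0.017]
hold_pad 0.83 [177. 368.] [0.449 0.108 0.167]
spindle 0.57 [296. 276.] [ 0.662 -0.101  0.028]
wax 0.74 [283. 327.] [0.643 0.008 0.043]
drum 0.93 [206. 304.] [ 0.382 -0.03   0.02 ]
sandblock 0.74 [212. 250.] [ 0.549 -0.148  0.168]
bowl 0.78 [286. 115.] [ 0.602 -0.453  0.005]
chisel 0.9 [220. 475.] [0.446 0.381 0.018]
mallet 0.68 [296. 457.] [0.693 0.275 0.048]
reg cradle 0.9 6855 [[0.415, -0.212, 0.006], [0.498, -0.019, 0.019], [0.599, 0.124, 0.168]]
reg block 0.97 1652 [[0.493, -0.165, 0.026], [0.549, -0.135, 0.127], [0.559, -0.108, 0.17]]
reg hold_arm 0.97 477 [[0.442, 0.073, 0.085], [0.458, 0.108, 0.142], [0.47, 0.134, 0.189]]
top [ 0.235 -0.012  1.73 ] [-169.996   -0.067  -90.834] [623.923   0.    310.814]
cradle 0.87 [258. 324.] [ 0.49  -0.055  0.019]
block 0.62 [249. 352.] [ 0.491 -0.123  0.157]
block_mid 0.81 [242. 356.] [ 0.508 -0.133  0.167]
hold_hinge 0.75 [268. 278.] [0.455 0.07  0.085]
hold_tip 0.51 [270. 247.] [0.461 0.16  0.002]
hold_pad 0.72 [265. 261.] [0.452 0.108 0.168]
spindle 0.55 [206. 341.] [ 0.625 -0.102  0.069]
wax 0.63 [218. 298.] [0.595 0.016 0.059]
sandblock 0.68 [300. 364.] [ 0.371 -0.161  0.03 ]
bowl 0.59 [223. 468.] [ 0.584 -0.461  0.012]
chisel 0.68 [281. 165.] [0.431 0.382 0.027]
mallet 0.55 [204. 200.] [0.637 0.283 0.067]
reg block 0.85 742 [[0.48, -0.165, 0.023], [0.509, -0.134, 0.166], [0.551, -0.109, 0.175]]
reg hold_arm 0.8 232 [[0.438, 0.072, 0.085], [0.451, 0.105, 0.144], [0.466, 0.134, 0.192]]
```

View pics/scene0.png

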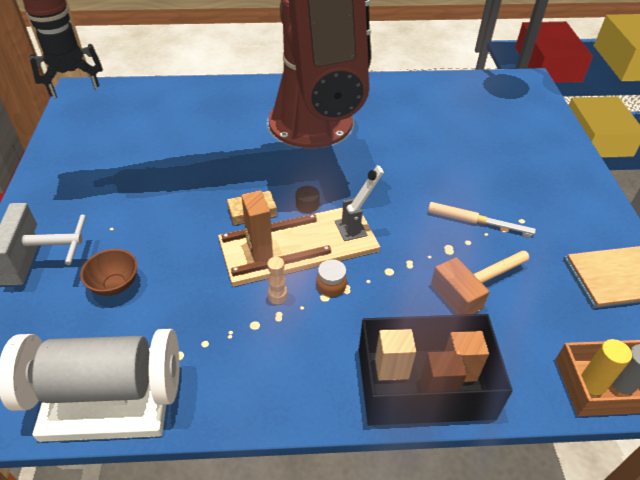

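View pics/top0.png

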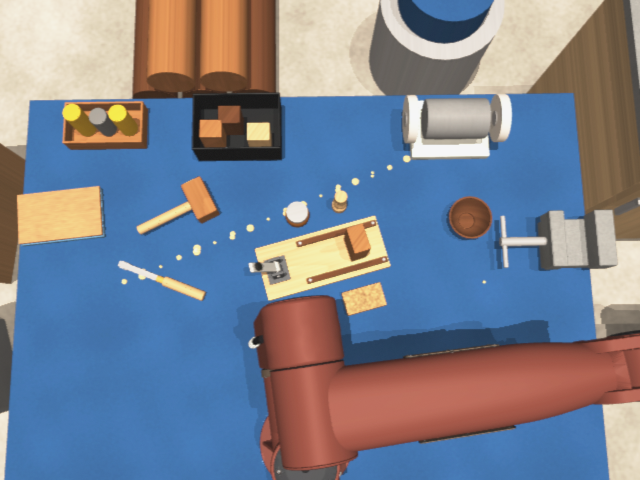

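Run:
```python
from h import *
np.set_printoptions(precision=4,suppress=True)
c=np.load("scene_cradle.npy");b=c[(abs(c[:,2]-.018)<.004)]
rc=cv2.minAreaRect((b[:,:2]*1000).astype(np.float32));print("board",rc,len(b))
for n in("scene","top"):
    t=np.load(n+"_block.npy");t=t[(abs(t[:,2]-.168)<.006)];print(n,"blocktop",len(t),cv2.minAreaRect((t[:,:2]*1000).astype(np.float32)),np.median(t[:,2]))
w=max(rc[1]);bx=cv2.boxPoints(rc)/1000
e=max((bx[1]-bx[0],bx[2]-bx[1]),key=np.linalg.norm);y=e/np.linalg.norm(e);y*=np.sign(y[1]);x=np.array([y[1],-y[0]])
o=np.array(rc[0])/1000;print("origin",o,"yaw",np.degrees(np.arctan2(x[1],x[0])))
R=np.stack([x,y],1)
def C(p):return np.c_[(p[:,:2]-o)@R,p[:,2]]
for n in("scene","top"):
    print(n,"block cradle pct",np.percentile(C(np.load(n+"_block.npy")),[2,50,98],axis=0).round(4).tolist())
    a=C(np.load(n+"_hold_arm.npy"));print("arm",np.percentile(a,[2,50,98],axis=0).round(4).tolist(), "top pts",a[a[:,2]>.18].mean(0))
t=C(np.load("scene_block.npy"));t=t[(abs(t[:,2]-.168)<.004)];print(cv2.minAreaRect((t[:,:2]*1000).astype(np.float32)))
np.save("cr.npy",[*o,np.degrees(np.arctan2(x[1],x[0]))])
T=lambda p:o+R@np.array(p);print("hinge",T([0,.13]),"block0",T([0,-.14]))
```

```text
board ((495.36297607421875, -47.969512939453125), (155.58309936523438, 348.3812561035156), 14.824990272521973) 4026
scene blocktop 514 ((520.0197143554688, -137.88052368164062), (74.46047973632812, 45.24300765991211), 16.327733993530273) 0.16711759942139898
top blocktop 429 ((517.6183471679688, -138.66603088378906), (70.59226989746094, 45.27060317993164), 16.177587509155273) 0.16857648408243642
origin [ 0.4954 -0.048 ] yaw 14.824988
scene block cradle pct [[-0.0279, -0.1169, 0.0263], [0.0328, -0.0966, 0.1269], [0.0377, -0.0711, 0.1698]]
arm [[-0.012, 0.1263, 0.0848], [0.0035, 0.1612, 0.1422], [0.0127, 0.187, 0.1893]] top pts [0.0025 0.1803 0.1849]
top block cradle pct [[-0.037, -0.1139, 0.0227], [-0.0085, -0.0869, 0.1662], [0.0313, -0.0699, 0.1751]]
arm [[-0.0135, 0.1248, 0.0846], [-0.0038, 0.1591, 0.1436], [0.0064, 0.1898, 0.1924]] top pts [-0.0034  0.1795  0.1871]
((1.0159378051757812, -93.23362731933594), (72.78157806396484, 45.18783950805664), 1.1296563148498535)
hinge [0.4621 0.0777] block0 [ 0.5312 -0.1833]
```

>>> servo_tool(moves=[[[1, -19, -35, 0, 0, 0, 2], [1, -38, -70, 0, 0, 0, 4], [1, -57, -105, 0, 0, 0, 5.3], [1, -76, -140, 0, 0, 0, 5.3], [1, -95, -175, 0, 0, 0, 5.3]]], squeeze=40)

```text
clock: 2.87
tcp_pos: [0.3387, -0.4126, 0.304]
eef_rot: [-180.0, -0.0, -75.2]
force: [0.1, -0.7, 0.4]
gripper_width: 0.0257
```

>>> servo_tool(moves=[[[1, -22, -33, 0, 0, 0, 0], [1, -44, -66, 0, 0, 0, 0], [1, -66, -99, 0, 0, 0, 0], [1, -88, -132, 0, 0, 0, 0], [1, -110, -165, 0, 0, 0, 0]]])

```text
clock: 3.28
tcp_pos: [0.4703, -0.2639, 0.3042]
eef_rot: [-180.0, -0.0, -75.2]
force: [0.7, -0.5, 0.3]
gripper_width: 0.0004
```

>>> servo_tool(moves=[[[1, -18, -27, 0, 0, 0, 0], [1, -36, -54, 0, 0, 0, 0], [1, -54, -81, 0, 0, 0, 0], [1, -54, -81, 0, 0, 0, 0], [1, -54, -81, 0, 0, 0, 0]]])

```text
clock: 3.7
tcp_pos: [0.5346, -0.1914, 0.3037]
eef_rot: [180.0, 0.0, -75.0]
force: [-0.2, 0.3, 0.7]
gripper_width: 0.0001
```

>>> servo_tool(moves=[[[1, 0, 0, 35, 0, 0, 0], [1, 0, 0, 65, 0, 0, 0], [1, 0, 0, 85, 0, 0, 0], [1, 0, 0, 85, 0, 0, 0], [1, 0, 0, 85, 0, 0, 0]]])

```text
clock: 4.12
tcp_pos: [0.5329, -0.1932, 0.2185]
eef_rot: [179.9, 0.1, -75.3]
force: [0.5, 0.2, 0.5]
gripper_width: 0.0003
```

>>> servo_tool(moves=[[[1, -5, 0, 0, 0, 0, 0], [1, -10, 0, 0, 0, 0, 0], [1, -14, 0, 0, 0, 0, 0], [1, -18, 0, 0, 0, 0, 0], [1, -22, 0, 0, 0, 0, 0]]])

```text
clock: 4.53
tcp_pos: [0.5284, -0.1712, 0.2198]
eef_rot: [-179.9, -0.1, -75.2]
force: [0.3, -1.2, 0.4]
gripper_width: -0.0002
```

>>> servo_tool(moves=[[[1, -4, 0, 0, 0, 0, 0], [1, -8, 0, 0, 0, 0, 0], [1, -12, 0, 0, 0, 0, 0], [1, -16, 0, 0, 0, 0, 0], [1, -20, 0, 0, 0, 0, 0]]])

```text
clock: 4.95
tcp_pos: [0.523, -0.1517, 0.2188]
eef_rot: [180.0, 0.0, -75.2]
force: [0.5, -0.1, 0.5]
gripper_width: -0.0001
```

>>> servo_tool(moves=[[[1, -5, 0, 0, 0, 0, 0], [1, -10, 0, 0, 0, 0, 0], [1, -15, 0, 0, 0, 0, 0], [1, -20, 0, 0, 0, 0, 0], [1, -25, 0, 0, 0, 0, 0]]])

```text
clock: 5.37
tcp_pos: [0.5166, -0.1274, 0.2188]
eef_rot: [180.0, 0.0, -75.2]
force: [0.1, -0.5, -1.0]
gripper_width: -0.0001
```

Run:
```python
from h import *
f=r.grab_frame("scene");cv2.imwrite("pics/s1.png",cv2.resize(f["pixels"][140:320,180:420,::-1],None,fx=3,fy=3));print(r.get_state()["clock"])
```

```text
5.4167
```

View pics/s1.png

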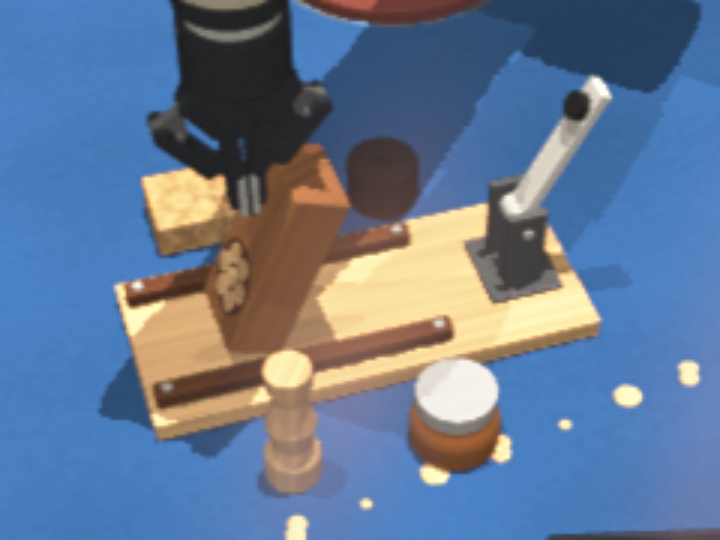

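The crop shows the block tilted about 15° towards +y and still square (top edge at crop (320,180)); the other things stand where they were. I'll keep pushing.

>>> servo_tool(moves=[[[1, -4, 0, 0, 0, 0, 0], [1, -8, 0, 0, 0, 0, 0], [1, -12, 0, 0, 0, 0, 0], [1, -14, 0, 0, 0, 0, 0], [1, -14, 0, 0, 0, 0, 0]]])

```text
clock: 5.83
tcp_pos: [0.5131, -0.114, 0.2189]
eef_rot: [180.0, 0.0, -75.2]
force: [-0.0, 0.3, 0.2]
gripper_width: 0.0001
```

Run:
```python
from h import *
f=r.grab_frame("scene");cv2.imwrite("pics/s2.png",cv2.resize(f["pixels"][140:320,180:420,::-1],None,fx=3,fy=3));print(r.get_state()["clock"])
k=r.regions_of("block",f)[0];c=cloud(f,k["pixels"]);print(np.percentile(c[:,2],[2,50,98]))
```

```text
5.8833
[0.01970155 0.0614663  0.06683038]
```

>>> servo_tool(moves=[[[1, 8, 0, 35, 0, 0, 0], [1, 8, 0, -40, 0, 0, 0], [1, 0, 0, -80, 0, 0, 0], [1, 0, 0, -110, 0, 0, 0], [1, 0, 0, -110, 0, 0, 0]]])

```text
clock: 6.35
tcp_pos: [0.5135, -0.1146, 0.3337]
eef_rot: [-179.8, -0.2, -75.2]
force: [0.8, -0.1, 0.7]
gripper_width: -0.0001
```

My first row there had a wrong sign: it dipped 35 mm, to a tip height of about 111 mm, over the lying block (top 63 mm). It touched nothing. Next I check the block.

```bash
cat > chk.py <<'E'
from h import *
def chk(png):
    ox,oy,yaw=np.load("cr.npy");a=np.radians(yaw);R=np.array([[np.cos(a),-np.sin(a)],[np.sin(a),np.cos(a)]])
    C=lambda p:np.c_[(p[:,:2]-[ox,oy])@R,p[:,2]]
    f=r.grab_frame("scene");cv2.imwrite(png,cv2.resize(f["pixels"][140:320,180:420,::-1],None,fx=3,fy=3))
    for t in("block","hold_arm"):
        for k in r.regions_of(t,f)[:1]:
            c=C(cloud(f,k["pixels"]));print(t,round(k["score"],2),np.percentile(c,[2,50,98],axis=0).round(3).tolist())
            if t=="block":
                q=c[abs(c[:,2]-.063)<.005];print("top face",len(q),cv2.minAreaRect((q[:,:2]*1000).astype(np.float32)),np.median(q[:,2]))
    print(r.get_state()["clock"])
E
python3 -c "
from chk import *
chk('pics/s3.png')"
```

```text
block 0.78 [[-0.035, -0.068, 0.021], [0.017, 0.003, 0.061], [0.035, 0.077, 0.067]]
top face 1468 ((-2.4153175354003906, 6.14788818359375), (73.9596176147461, 150.24598693847656), 3.1149275302886963) 0.06282671193795752
hold_arm 0.97 [[-0.199, 0.125, -0.001], [0.004, 0.162, 0.141], [0.013, 0.264, 0.189]]
6.5
```

View pics/s3.png

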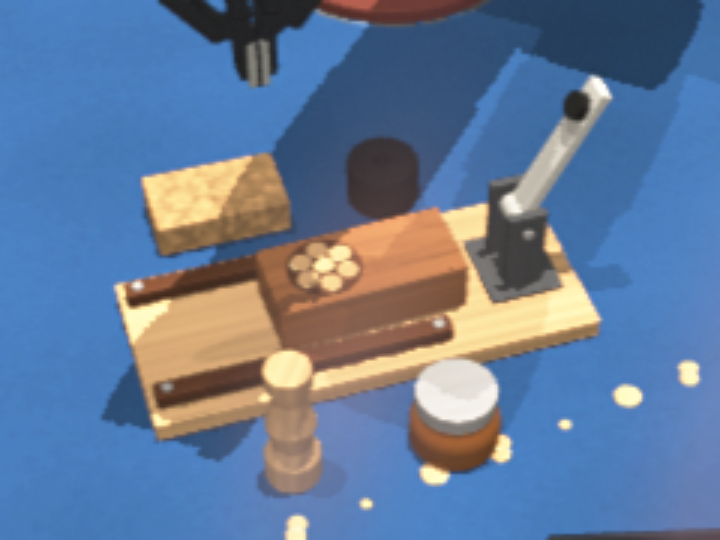

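The block lies flat with the rosette up at crop (325,265). Its centre is at about (-2, +6) mm in the cradle frame, with its top at 63 mm. Next is the hold-down arm (tip at crop (600,90)).

>>> servo_tool(moves=[[[1, -38, 0, 0, 0, 0, 0], [1, -76, 0, 0, 0, 0, 0], [1, -114, 0, 0, 0, 0, 0], [1, -152, 0, 0, 0, 0, 0], [1, -190, 0, 0, 0, 0, 0]]])

```text
clock: 6.92
tcp_pos: [0.4636, 0.0706, 0.3273]
eef_rot: [179.9, 0.0, -75.2]
force: [0.8, 0.2, 0.5]
gripper_width: 0.0002
```

>>> servo_tool(moves=[[[1, -38, 0, 0, 0, 0, 0], [1, -76, 0, 0, 0, 0, 0], [1, -115, 0, 0, 0, 0, 0], [1, -115, 0, 0, 0, 0, 0], [1, -115, 0, 0, 0, 0, 0]]])

```text
clock: 7.33
tcp_pos: [0.4343, 0.1821, 0.3275]
eef_rot: [179.9, 0.0, -75.0]
force: [0.2, -0.4, -0.6]
gripper_width: -0.0002
```

>>> servo_tool(moves=[[[1, 0, 0, 30, 0, 0, 0], [1, 0, 0, 60, 0, 0, 0], [1, 0, 0, 82, 0, 0, 0], [1, 0, 0, 82, 0, 0, 0], [1, 0, 0, 82, 0, 0, 0]]])

```text
clock: 7.75
tcp_pos: [0.4348, 0.1794, 0.2457]
eef_rot: [179.8, 0.0, -75.3]
force: [0.3, 0.7, 0.3]
gripper_width: 0.0002
```

```bash
python3 -c "
from chk import *
chk('pics/s4.png')"
```

```text
block 0.59 [[-0.178, 0.032, -0.001], [-0.114, 0.058, 0.036], [-0.096, 0.099, 0.043]]
top face 3 ((-38.701297760009766, 38.424842834472656), (1.608536958694458, 11.333690643310547), 16.944902420043945) 0.06273026315166441
hold_arm 0.85 [[-0.198, 0.123, -0.001], [0.002, 0.163, 0.137], [0.012, 0.269, 0.19]]
7.9
```

View pics/s4.png

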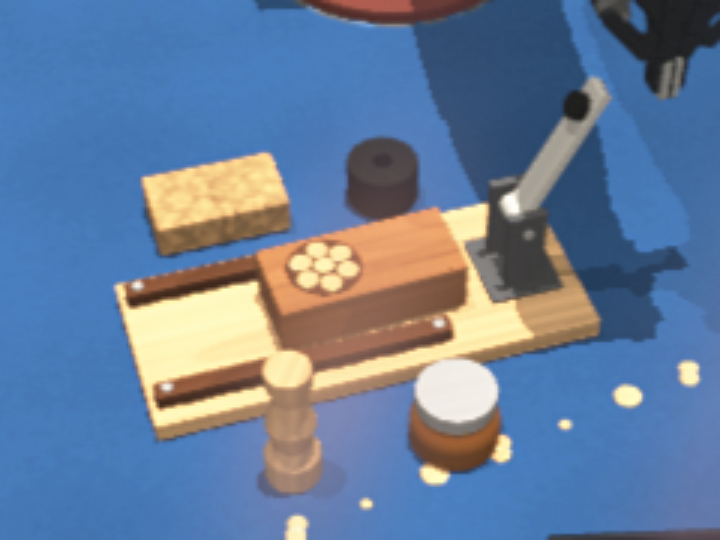

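The picture shows the shut fingers at crop (665,85), just past the arm tip at (598,95). The "block" reading this time was the drum, and in the picture the block has not moved. I'll push towards -y.

>>> servo_tool(moves=[[[1, 8, 0, 0, 0, 0, 0], [1, 16, 0, 0, 0, 0, 0], [1, 24, 0, 0, 0, 0, 0], [1, 31, 0, 0, 0, 0, 0], [1, 38, 0, 0, 0, 0, 0]]])

```text
clock: 8.32
tcp_pos: [0.4453, 0.1429, 0.2472]
eef_rot: [-180.0, 0.0, -75.2]
force: [-0.6, 2.0, 1.7]
gripper_width: 0.0002
```

>>> servo_tool(moves=[[[1, 8, 0, 0, 0, 0, 0], [1, 16, 0, 0, 0, 0, 0], [1, 24, 0, 0, 0, 0, 0], [1, 32, 0, 0, 0, 0, 0], [1, 40, 0, 0, 0, 0, 0]]])

```text
clock: 8.73
tcp_pos: [0.4553, 0.1042, 0.2468]
eef_rot: [180.0, -0.0, -75.2]
force: [0.5, 0.7, -0.3]
gripper_width: 0.0001
```

>>> servo_tool(moves=[[[1, 8, 0, 0, 0, 0, 0], [1, 16, 0, 0, 0, 0, 0], [1, 24, 0, 0, 0, 0, 0], [1, 32, 0, 4, 0, 0, 0], [1, 40, 0, 8, 0, 0, 0]]])

```text
clock: 9.15
tcp_pos: [0.4657, 0.0655, 0.2387]
eef_rot: [-180.0, -0.0, -75.2]
force: [-0.6, 0.6, 0.4]
gripper_width: 0.0001
```

```bash
python3 -c "
from chk import *
chk('pics/s5.png')"
```

```text
block 0.9 [[-0.036, -0.068, 0.02], [0.016, 0.002, 0.061], [0.035, 0.078, 0.067]]
top face 1473 ((-3.346820831298828, 6.244598388671875), (76.3189926147461, 150.15586853027344), 1.6332422494888306) 0.0628674459295403
hold_arm 0.76 [[-0.205, 0.087, -0.002], [0.008, 0.109, 0.151], [0.013, 0.173, 0.199]]
9.3
```

View pics/s5.png

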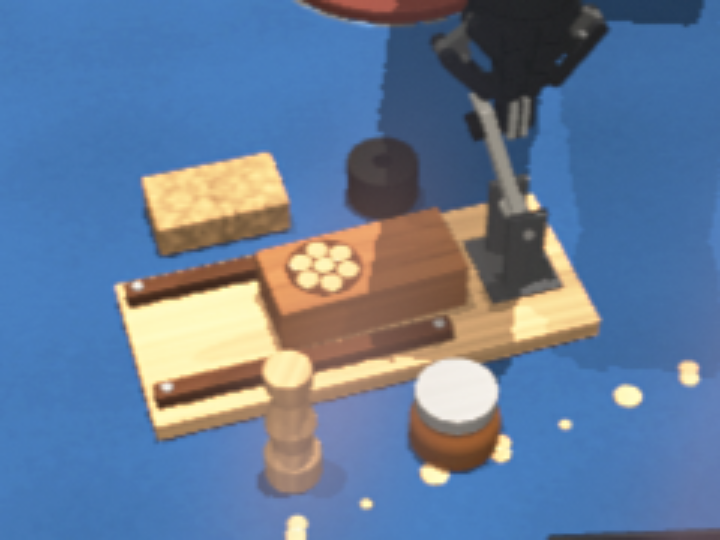

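The arm is past upright and leaning over the block (tip at crop (480,100)), with the fingers behind it. I'll keep pushing, going slightly lower.

>>> servo_tool(moves=[[[1, 8, 0, 0, 0, 0, 0], [1, 16, 0, 0, 0, 0, 0], [1, 24, 0, 3, 0, 0, 0], [1, 32, 0, 7, 0, 0, 0], [1, 40, 0, 11, 0, 0, 0]]])

```text
clock: 9.72
tcp_pos: [0.4759, 0.0268, 0.2275]
eef_rot: [-180.0, -0.0, -75.2]
force: [-0.6, 0.5, 0.5]
gripper_width: 0.0001
```

>>> servo_tool(moves=[[[1, 7, 0, 3, 0, 0, 0], [1, 14, 0, 6, 0, 0, 0], [1, 20, 0, 8, 0, 0, 0], [1, 24, 0, 8, 0, 0, 0], [1, 24, 0, 8, 0, 0, 0]]])

```text
clock: 10.13
tcp_pos: [0.4819, 0.0038, 0.2197]
eef_rot: [180.0, -0.0, -75.2]
force: [0.6, -0.8, -0.7]
gripper_width: -0.0001
```

```bash
python3 -c "
from chk import *
chk('pics/s6.png')"
```

```text
block 0.73 [[-0.034, -0.069, 0.019], [0.024, -0.012, 0.061], [0.035, 0.076, 0.067]]
top face 1072 ((-1.2110671997070312, 6.217063903808594), (150.32252502441406, 74.67888641357422), 89.94985961914062) 0.06294291772817406
hold_arm 0.79 [[-0.013, 0.007, 0.066], [0.002, 0.065, 0.081], [0.013, 0.133, 0.088]]
10.2833
```

View pics/s6.png

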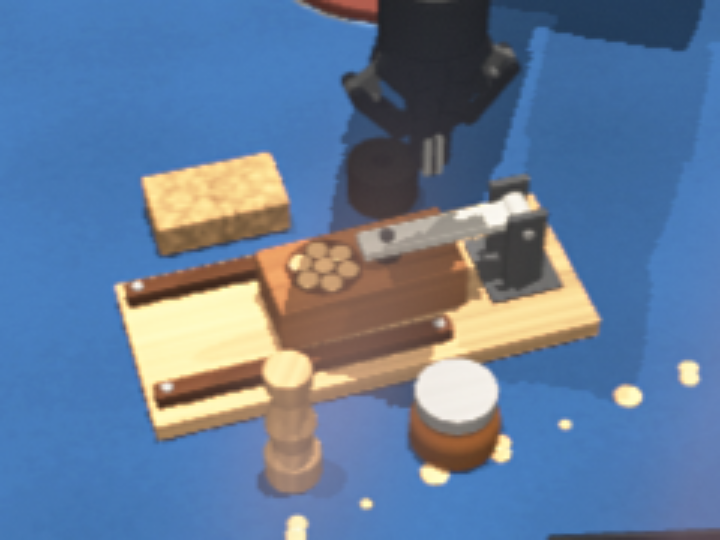

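The arm has dropped level onto the block (tip at crop (370,240)), and the fingers are clear above it. I'll lift away, check once more and hand in.

>>> servo_tool(moves=[[[1, 0, 0, -25, 0, 0, 0], [1, 0, 0, -50, 0, 0, 0], [1, 0, 0, -80, 0, 0, 0], [1, 0, 0, -80, 0, 0, 0], [1, 0, 0, -80, 0, 0, 0]]])

```text
clock: 10.7
tcp_pos: [0.4825, 0.0046, 0.3018]
eef_rot: [-179.8, -0.1, -75.2]
force: [-0.4, 0.4, -1.2]
gripper_width: -0.0002
```

```bash
python3 -c "
from chk import *
chk('pics/s7.png');f=r.grab_frame('scene')
ox,oy,yaw=np.load('cr.npy');a=np.radians(yaw);R=np.array([[np.cos(a),-np.sin(a)],[np.sin(a),np.cos(a)]])
k=r.regions_of('hold_arm',f)[0];c=cloud(f,k['pixels']);y=((c[:,:2]-[ox,oy])@R)[:,1];m=(y>.01)&(y<.1)&(c[:,2]>.075)&(c[:,2]<.095)
print('slope rad',np.polyfit(y[m],c[m,2],1),m.sum())
print(r.job_done())"
```

```text
block 0.8 [[-0.034, -0.068, 0.023], [0.024, -0.01, 0.061], [0.035, 0.077, 0.067]]
top face 1122 ((-1.1141128540039062, 5.211982727050781), (75.02198028564453, 149.75331115722656), 3.377441167831421) 0.06311278506715945
hold_arm 0.86 [[-0.016, 0.007, 0.061], [0.003, 0.066, 0.081], [0.013, 0.132, 0.087]]
10.85
slope rad [-0.00403471  0.08145877] 339
the job is handed in; nothing more can be done
None
```

I tipped the block over with the shut fingers, then pushed the hold-down arm over onto it, and handed the job in at about 11 s on the robot's clock.

**Last checks:**
- **Block:** it lies flat between the rails with the rosette up. Its centre is about 1 mm off the mid-line and 5 mm to the +y side of the cradle's middle, and its top face is 63 mm above the bench.
- **Hold-down arm:** it is level to within about 0.01 rad, its top at about 81 mm, so the pad sits on the block. I judged that from its position; the pad's contact force can't be measured here.
- **Robot and bystanders:** the fingers were lifted about 80 mm clear. The spindle, wax jar, drum and cork block look unmoved in the pictures. The bowl, chisel and mallet were well away from the path, and I did not measure them again.

**What disagreed or went wrong:**
- One lift began with a wrong-sign row, which dipped the fingers 35 mm over the lying block; they stayed about 50 mm above it and touched nothing.
- One network reading of the block was really the drum, and some early ones mixed up spindle and arm tip or block and cork block. I set these aside after comparing them with the pictures.

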